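# Lock the pouring turntable at its filling station

### The arm

A 7-joint arm with a two-finger parallel gripper is mounted at the origin on the work surface. World frame = base frame: x ahead of the robot, y to its left, z up, the work surface at z = 0. Lengths are in m, angles in rad, forces in N, time in s.
With the tool pointing down it reaches from about 0.425 to 0.925 m from the base axis. Payload 6.8 kg.
Tool frame: the origin (TCP) lies midway between the tips of the shut fingers; the grasp point (between the pads) lies 19 mm behind it; z points along the fingers, y is the line along which they close (so a half turn about z gives the same grasp; the last joint's range is limited). The gripper opens to 85 mm and grips with 20 to 120 N. Pads are 22 mm wide; open, the fingers measure 114 mm over their backs; the gripper's body (76 mm by 85 mm) begins 54 mm behind the grasp point. The pads swing forward as they close: fully open they stand 13 mm farther back than shut.
Start: joints at [1.138, 0.477, 0.022, 1.555, -0.011, 1.109, -0.083], TCP at [0.215, -0.64, 0.231] pointing down, gripper open.
Joint ranges: [-2.96, 2.96], [-0.34, 2.1], [-1.41, 1.46], [0.24, 2.44], [-1.37, 4.51], [0.17, 1.92], [-2.96, 2.96]. Speed limits (rad/s): [2.39, 2.39, 3.14, 3.14, 3.14, 3.14, 3.14].

### API

Orientations are given as a rotation vector (axis times angle).
In Python, from bench import r gives the robot as it stands. The module is installed in compiled form; this text tells all that it offers.
- The arm moves only by the tool apply_moves, never from a script. Its argument "rows" is a list of rows, each a list of 6 numbers: the shift along the tool's x, y, z scaled (see below), then the turn, a rotation vector about the tool's x, y, z scaled (see below). A call has 1 to 5 rows; each row is the pose to reach, as a shift and turn from the pose commanded when the call began, along the tool's axes at that moment; what a row does not reach only later rows make up. The controller multiplies each number of a shift by 0.25 m and each number of a turn by 90 degrees. A row lasts 1/8 s, in which the tool goes at most 62.5 mm and 10.7 degrees, less where a joint would pass 70% of its speed; a pose out of reach is approached as far as the arm can. A call with a number of a shift or a turn outside -1 to 1 is refused whole. A call with a gripper value outside its range is refused whole. "claw" is the opening, from 0 (shut) to 1 (fully open), set as the call begins (left out, the last holds). The fingers move at their own pace and stop on an object; "newtons" is the grip in N (left out, the last holds). Time passes only in rows, so rows that repeat a pose let the fingers close. It gives the time, the measured TCP pose, the force, the opening and the grip force at its end, in the units of the state.
- r.get_obs(): the state, without advancing time (a new reading comes with each control period).
- r.grab_frame(name): name is "scene" or "top" or "wrist"; returns a dict with "pixels" (420x560x3 uint8, red, green, blue), "intrinsics" (3x3 intrinsics, pixels), "eye" and "attitude" of the camera in the world. Camera axes: x right, y up, looking along -z (the intrinsics and any distortion apply to the point x, -y, -z); pixel columns grow to the right and rows downward; lengths in m; the calibration is good to about 2 mm. A picture is of the moment at which its call begins. There is no depth.
- r.hand_in(): hands the job in; it is judged then, once.
Trained networks look in a picture, given as the dict that the camera call returned (one of the last four; its "shot" number tells which), for a name from the list of things; names that differ only in an ending like _2 or _b are one class to them, and where a whole thing is asked for, a point or a joint stands for the part that bears it (a point fixed in the world has none). Each returns a list of dicts, best first, with "conf" (0 to 1); they miss things now and then, are a little off and sometimes report something else, mostly with a low value. They report only what shows in the picture. A call takes as long as a camera call. They do not tell look-alikes from the thing itself.
- r.search_frame(picture, thing): "rect" ([left, top, width, height] in pixels, round what is visible of it).
- r.outline_of(picture, thing): "pixels" (420x560 bool, what is visible of it) and "rect" ([left, top, width, height] in pixels, round what is visible of it).
- r.landmark_of(picture, thing): "point" ([column, row] in pixels: a listed point, or the origin of a listed thing).
The state is a dict: "clock": time; "joints": joint angles; "qvel": joint speeds; "tau": joint torques, N m; "tcp_pos": TCP position; "orientation": TCP orientation; "contact_force": force on the tool from outside, world axes, zero at the start; "moment": the same for the moment, N m; "grip_width": finger opening in m; "gripper_force": force on a finger pad.
Only numpy, scipy, OpenCV 4.12 (cv2) and the standard library are available. Lean on these libraries where they do the work, as an engineer would, in place of code of your own. Each camera call takes 0.05 s, during which the arm holds its last target. There are 200 camera calls.

### The job

Lock the pouring turntable for filling: turn it (it has a peg for that) until the notch in its rim lies under the spring plunger, push the plunger fully down into the notch and, while holding it down, slide the keeper all the way outwards so that it traps the plunger. Press only as hard as the spring asks, never forcing the plunger (well under 40 N), then let go of everything and leave the moulds standing on the turntable and the bottles, jug and spatula beside it undisturbed.

Things in the scene. Friction and masses are not known exactly. Their poses are not given: they have to be found in the camera images.
- station: The fixed grey stand of the turntable; origin on the turning axis at bench height, z up. Its +y axis points level outwards to the lock bracket: a column whose flat arm (52 mm wide, top 102 mm above the bench) overhangs the rim from outside, reaching from 118 to 245 mm from the axis. The plunger's axis is upright, 150 mm from the turning axis on +y.
- turntable (a joint): Turn of the round aluminium platter (radius 135 mm, top 62 mm above the bench), rad, positive counter-clockwise from above. It turns with slight friction, stays where it is left, and has stops at -0.8 and 0.8. At 0 the notch lies exactly under the plunger.
- notch (a point): The notch, 12.4 mm wide, in the steel ring around the platter (131 to 165 mm from the axis, 52 to 60 mm above the bench); the point lies in its middle, 150 mm from the axis, at the ring's top. A black line on the platter points to it. Elsewhere the ring stops the plunger's pin after 4 mm. The pin's round nose finds its own way in and pulls the platter true from up to about 3 mm off.
- peg (a point): Centre of the black turning peg: an upright round peg, 18 mm in diameter and 42 mm tall (62 to 104 mm above the bench), fixed on the platter 100 mm from the axis, opposite the notch.
- plunger: The spring plunger; origin at the tip of its 10 mm pin, 64 mm above the bench when up, 48 at its hard stop. 14.2 mm down, its 24 mm collar clears the keeper; trapped, it rests about 14 mm down. Spring: about 6 N at first, 13 N at the bottom; over 40 N bends it. Its black knob (44 mm, flat top) is screwed on at varying height: top 138 to 150 mm above the bench when up; find it by touch.
- keeper (a joint): How far the keeper is slid outwards (station +y), m: 0 open, 0.012 fully home at its end stop. It is a steel keyhole plate 4 mm thick lying on the arm around the plunger, under the knob; it slides with about 1.5 N and stays where it is left. Unless the plunger is down, its collar stands in the plate's wide hole and blocks the keeper.
- tab (a point): On the inner face of the keeper's upright thumb tab, 140 mm above the bench: a steel plate 40 mm wide, 4 mm thick, its top 152 mm above the bench. With the keeper open this face stands 24 mm outwards of the plunger's axis, 2 mm clear of the knob. A finger pressing on the knob can slide outwards along its flat top and push the tab ahead of it.
- bar_mould: Cream silicone bar mould, 78 x 62 x 28 mm with four pockets, standing loose on the platter; origin under its centre. To stay on the platter, upright.
- round_mould: Cream silicone round mould, 72 mm in diameter and 30 mm tall, standing loose on the platter; origin under its centre. To stay on the platter, upright.
- bottle_a: Amber dropper bottle with white cap, 32 mm in diameter, 88 mm tall, standing near the bracket; origin under its centre. Leave alone.
- bottle_b: Amber dropper bottle with black cap, 32 mm in diameter, 88 mm tall, standing near the bracket; origin under its centre. Leave alone.
- bottle_c: Green dropper bottle with black cap, 32 mm in diameter, 88 mm tall, standing near the bracket; origin under its centre. Leave alone.
- jug: Steel jug, 96 mm in diameter, 85 mm tall, with a side handle, beside the turntable; origin under its centre. Leave alone.
- spatula: Spatula with wooden handle, 230 mm long, lying on the bench to the right of the turntable; origin under its centre. Leave alone.
There are look-alikes about, which are no part of the job. Leave any black or green look-alike of the round_mould alone.

How it is judged:
By the outcome, as a careful person would: the job done as asked, in the order asked, and still so for the second after the job is handed in, with the robot touching nothing.
It also fails if it takes over 62 s, if anything falls off the work surface, if the arm or the gripper's body presses on something with over 40 N, if the wrist force passes 120 N, or if a joint passes its speed limit or range.

## Working session

There is one attempt and no reset: what is moved stays moved. The work goes in short steps, Python scripts to look and compute and a tool call to move; the robot and the scene stay as the last step left them, time stands still between calls to the robot, and variables do not carry over. Pictures are saved under pics/ and viewed, at most 10 in all, crops included, and the job is handed in when it is done.

Besides the shell and the picture viewer there is one more tool, called after "Call:" in YAML: its name, and indented under it one key for each argument. apply_moves: Moves the arm, as the interface text tells. Its arguments: {"type":"object","properties":{"rows":{"type":"array","items":{"type":"array","items":{"type":"number"}}},"claw":{"type":"number"},"newtons":{"type":"number"}},"required":["rows"]}

```bash
mkdir -p pics; cat > h.py <<'E'
import numpy as np, cv2
from bench import r
from scipy.spatial.transform import Rotation as R
def save(p,n,rect=None,s=1):
    im=p["pixels"][:,:,::-1]
    if rect: x,y,w,h=rect; im=im[y:y+h,x:x+w]
    cv2.imwrite("pics/"+n,cv2.resize(np.ascontiguousarray(im),None,fx=s,fy=s,interpolation=cv2.INTER_CUBIC))
def att(p):
    a=np.array(p["attitude"],float)
    return a if a.shape==(3,3) else R.from_rotvec(a).as_matrix() if a.size==3 else R.from_quat(a).as_matrix()
def toz(p,uv,z):
    K=np.array(p["intrinsics"]);d=np.linalg.solve(K,[uv[0],uv[1],1]);d=att(p)@(d*[1,-1,-1])
    e=np.array(p["eye"]);return e+d*(z-e[2])/d[2]
def proj(p,X):
    c=att(p).T@(np.array(X)-p["eye"]);u=np.array(p["intrinsics"])@(c*[1,-1,-1]);return u[:2]/u[2]
E
python3 - <<'E'
from h import *
o=r.get_obs();print(o)
Z=dict(station=0,notch=.06,peg=.083,plunger=.064,tab=.14,bar_mould=.062,round_mould=.062,bottle_a=0,jug=0,spatula=0)
for n in("top","scene"):
    p=r.grab_frame(n);save(p,n+".png",s=1.4);print(n,p["eye"],p["attitude"],p["intrinsics"], [k for k in p])
    for t,z in Z.items():
        for d in r.landmark_of(p,t)[:3]: print(t,round(d["conf"],2),np.round(d["point"]),np.round(toz(p,d["point"],z),3))
E
```

```text
{'clock': 0.0, 'joints': array([ 1.13788989,  0.47780296,  0.02237186,  1.5564869 , -0.01149828,
        1.10930444, -0.08307792]), 'qvel': array([ 0.00052209, -0.00251325, -0.00115086, -0.00156785,  0.00123493,
       -0.00069738, -0.00101404]), 'tau': array([ 6.51392456e-04, -5.96458125e+01,  1.60813976e+00, -2.81200218e+01,
        1.24641205e-02,  9.33385338e-03, -5.28728549e-06]), 'tcp_pos': array([ 0.21517862, -0.63913739,  0.23030947]), 'orientation': array([-3.09845739e+00, -5.07695290e-01,  7.15805061e-04]), 'contact_force': array([ 0.14997327, -0.12430098,  0.21250057]), 'moment': array([-0.06156057,  0.00543034, -0.00357325]), 'gripper_force': 0.0, 'grip_width': 0.08548463450578452}
top [0.33924764 0.01050517 1.12605378] [ 0.13003152 -0.12901915 -1.59043424] [[444.37265105   0.         269.45864024]
 [  0.         444.37265105 210.10095905]
 [  0.           0.           1.        ]] ['pixels', 'intrinsics', 'eye', 'attitude', 'shot']
station 0.58 [267. 201.] [0.55  0.016 0.   ]
notch 0.83 [210. 188.] [0.576 0.154 0.06 ]
peg 0.79 [310. 205.] [ 0.523 -0.088  0.083]
plunger 0
[... 878 characters left out ...]
07 0.   ]
notch 0.64 [305. 280.] [0.573 0.161 0.06 ]
peg 0.55 [228. 197.] [ 0.526 -0.083  0.083]
plunger 0.61 [321. 259.] [0.517 0.158 0.064]
tab 0.92 [338. 242.] [0.511 0.184 0.14 ]
bar_mould 0.65 [237. 252.] [0.609 0.017 0.062]
round_mould 0.85 [418. 267.] [0.411 0.312 0.062]
round_mould 0.78 [288. 222.] [0.485 0.048 0.062]
round_mould 0.7 [407. 223.] [0.33  0.243 0.062]
bottle_a 0.96 [321. 351.] [0.644 0.256 0.   ]
bottle_a 0.91 [371. 250.] [ 0.392  0.203 -0.   ]
bottle_a 0.59 [329. 330.] [0.601 0.243 0.   ]
jug 0.71 [219. 180.] [ 0.451 -0.193  0.   ]
spatula 0.8 [143. 237.] [ 0.683 -0.205  0.   ]
spatula 0.74 [220. 175.] [ 0.436 -0.203  0.   ]
spatula 0.71 [335. 238.] [0.415 0.125 0.   ]
```

View pics/top.png

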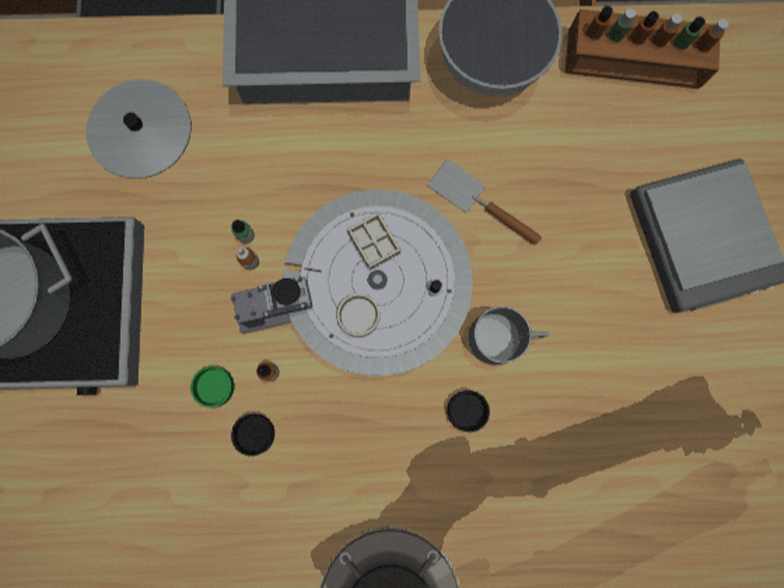

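View pics/scene.png

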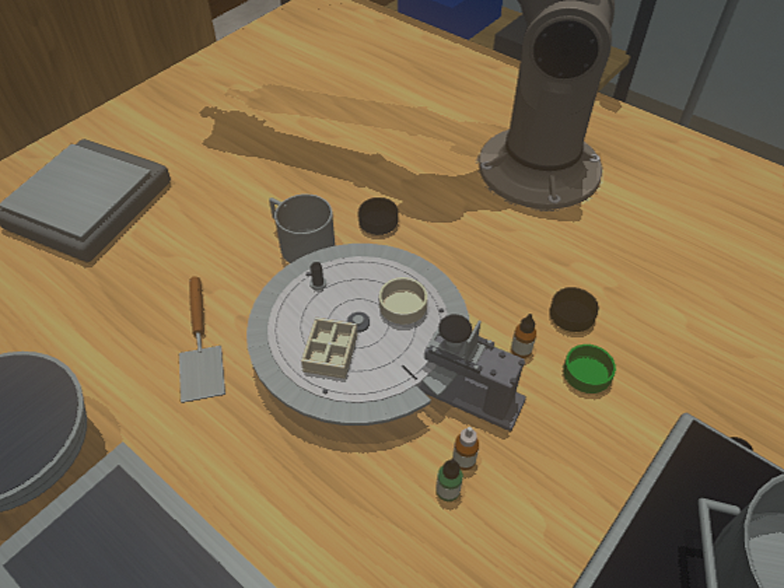

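The views agree: the turntable hub is at about (377,280) in the enlarged top view, and the bracket and knob are at (286,292).

What could be taken for the peg:
- The black stub on the platter at (435,287). This is the peg, opposite the black line at (303,268).
- The round black knob on the bracket at (286,292).
- The black bottle caps at (240,228) and (265,370).
- The black discs at (253,434) and (468,410).
- The small screw dots on the platter.

I'll check the peg in one close crop and refine its position.

```bash
cat >> h.py <<'E'
def go(dx):
    """world target xyz, yaw deg of tool x -> print move numbers from current pose"""
    pass
def plan(xyz,yaw=None):
    o=r.get_obs();M=R.from_rotvec(o["orientation"]).as_matrix()
    s=M.T@(np.array(xyz)-o["tcp_pos"])/.25
    t=np.zeros(3)
    if yaw is not None:
        a=np.radians(yaw);G=np.array([[np.cos(a),np.sin(a),0],[np.sin(a),-np.cos(a),0],[0,0,-1]]).T
        t=R.from_matrix(M.T@G).as_rotvec()/(np.pi/2)
    print("shift",np.round(s,3),"turn",np.round(t,3))
E
sed -i '/^def go/,/pass$/d' h.py
python3 - <<'E'
from h import *
from scipy.optimize import least_squares
P={}
for n in("top","scene"):
    p=r.grab_frame(n)
    if n=="top": save(p,"crop.png",[155,120,210,160],3.5)
    P[n]=(p,{t:r.landmark_of(p,t) for t in("notch","peg","tab","station")})
def pts(v):
    cx,cy,a,q=v;u=lambda t:np.array([-np.sin(t),np.cos(t)]);c=np.array([cx,cy])
    return dict(station=[cx,cy,0],tab=[*(c+.174*u(a)),.14],notch=[*(c+.15*u(a+q)),.06],peg=[*(c-.1*u(a+q)),.083])
def f(v):
    X=pts(v);return np.concatenate([proj(p,X[t])-d[t][0]["point"] for p,d in P.values() for t in X if d[t]])
s=least_squares(f,[.544,.009,.2,-.41],loss="soft_l1");print(s.x,np.round(f(s.x),1));X=pts(s.x);print(X)
for n,(p,d) in P.items(): print(n,{t:np.round(proj(p,X[t])) for t in X})
plan([.435,-.3,.25],101);plan([.524,-.09,.25],101)
E
```

```text
[ 0.54395121  0.00875069  0.19648142 -0.381106  ] [-0.4  1.3  2.9  0.1  1.8  1.4  0.1  0.5  1.7  0.3  0.5  0.8 -0.6  3.2
 -2.5  1.1]
{'station': [np.float64(0.5439512148755158), np.float64(0.008750693310645466), 0], 'tab': [np.float64(0.5099829931688765), np.float64(0.17940285390080205), 0.14], 'notch': [np.float64(0.5714878404631203), np.float64(0.15620147917239693), 0.06], 'peg': [np.float64(0.5255934644837795), np.float64(-0.08954983059718885), 0.083]}
top {'station': array([269., 203.]), 'tab': array([194., 209.]), 'notch': array([209., 189.]), 'peg': array([311., 204.])}
scene {'station': array([256., 247.]), 'tab': array([336., 240.]), 'notch': array([304., 278.]), 'peg': array([226., 196.])}
shift [ 1.266 -1.008 -0.075] turn [ 0.    -0.    -0.915]
shift [ 1.871 -1.69  -0.075] turn [ 0.    -0.    -0.915]
```

View pics/crop.png

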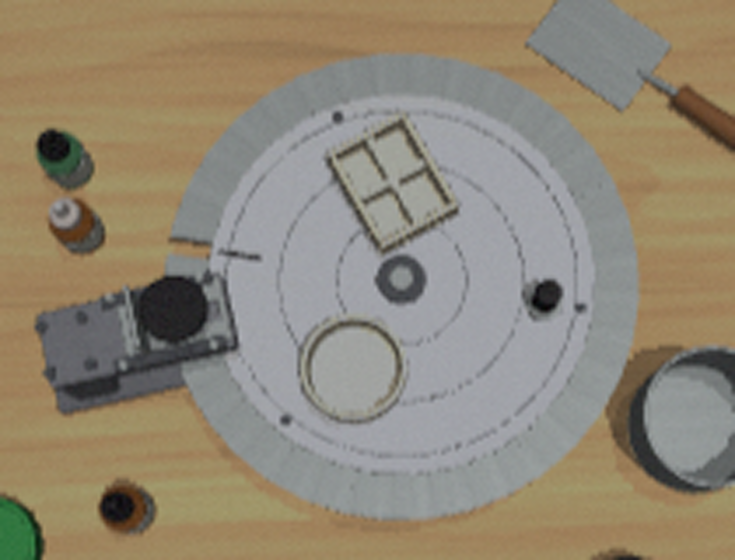

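The crop confirms the peg, a black stub at crop (545,293), with the notch at (190,245) and the knob at (170,307). Moving above the peg.

Call:
apply_moves:
  rows:
    - [0.18,-0.16,-0.02,0,0,-0.11]
    - [0.36,-0.32,-0.04,0,0,-0.22]
    - [0.54,-0.48,-0.06,0,0,-0.33]
    - [0.72,-0.64,-0.08,0,0,-0.44]
    - [0.9,-0.8,-0.08,0,0,-0.55]
  claw: 0.6

```text
clock: 2.22
tcp_pos: [0.3659, -0.3769, 0.2521]
orientation: [2.596, 1.766, 0.0]
contact_force: [0.9, 0.4, -0.3]
grip_width: 0.0514
gripper_force: 0.0
```

```bash
python3 -c "
from h import *
o=r.get_obs();print(o['tcp_pos'],o['joints'],o['grip_width']);plan([.526,-.0895,.2],101)"
```

```text
[ 0.36586285 -0.37688446  0.2520943 ] [ 0.90916818  0.2243246  -0.26520426  1.87399547  0.06766428  1.05010294
  0.24025753] 0.0514357897563513
shift [1.305 0.173 0.208] turn [ 0.001  0.001 -0.362]
```

Call:
apply_moves:
  rows:
    - [0.22,0.03,0.03,0,0,-0.09]
    - [0.44,0.06,0.06,0,0,-0.18]
    - [0.66,0.09,0.09,0,0,-0.27]
    - [0.88,0.12,0.12,0,0,-0.36]
    - [1.0,0.14,0.15,0,0,-0.362]

```text
clock: 2.85
tcp_pos: [0.4919, -0.1564, 0.214]
orientation: [1.998, 2.423, 0.002]
contact_force: [0.7, -1.0, 0.1]
grip_width: 0.0517
gripper_force: 0.0
```

```bash
python3 -c "
from h import *
p=r.grab_frame('wrist');save(p,'w1.png')
for d in r.landmark_of(p,'peg')[:2]: print(d['conf'],d['point'],toz(p,d['point'],.083))
o=r.get_obs();print(o['tcp_pos'],o['joints'],o['grip_width']);plan([.526,-.0895,.13],101)"
```

```text
0.85 [331.6, 136.4] [ 0.52570527 -0.08868277  0.083     ]
[ 0.49199148 -0.15535024  0.21348247] [ 0.60611997  0.27621575 -0.49458071  1.92425702  0.15433409  0.97813776
  0.23378608] 0.051334297031137115
shift [0.232 0.184 0.334] turn [ 0.001 -0.001  0.001]
```

View pics/w1.png

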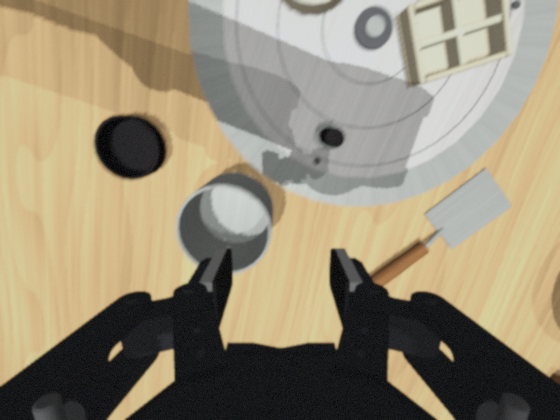

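The wrist view shows the peg at (332,136), 1 mm from the estimate. Nothing stands near the descent, so I'll go over it and down.

Call:
apply_moves:
  rows:
    - [0.12,0.1,0.1,0,0,0]
    - [0.235,0.183,0.25,0,0,0]
    - [0.235,0.183,0.4,0,0,0]
    - [0.235,0.183,0.54,0,0,0]
    - [0.235,0.183,0.54,0,0,0]

```text
clock: 3.58
tcp_pos: [0.5224, -0.0941, 0.0768]
orientation: [-2.003, -2.415, 0.005]
contact_force: [0.3, -0.8, 0.9]
grip_width: 0.051
gripper_force: 0.0
```

Call:
apply_moves:
  rows:
    - [0,0,0,0,0,0]
    - [0,0,0,0,0,0]
    - [0,0,0,0,0,0]
    - [0,0,0,0,0,0]
  claw: 0
  newtons: 20

```text
clock: 4.08
tcp_pos: [0.5257, -0.0939, 0.0806]
orientation: [2.004, 2.416, 0.001]
contact_force: [-1.4, -0.6, 7.6]
grip_width: 0.0172
gripper_force: 20.3
```

```bash
python3 -c "
from h import *
o=r.get_obs();print(o['tcp_pos'],o['grip_width'],o['contact_force'])
c=np.array([.544,.00875]);v=o['tcp_pos'][:2]-c
print(np.hypot(*v),np.degrees(np.arctan2(v[1],v[0])))
u=np.array([-np.sin(.1965),np.cos(.1965)])
M=R.from_rotvec(o['orientation']).as_matrix()
for k in (.25,.5,.75,1):
  a=(.381)*(1-k);w=R.from_euler('z',-a).as_matrix()[:2,:2]@(-u*.1)
  print(k,M.T@np.r_[c+w-o['tcp_pos'][:2],0]/.25)"
```

```text
[ 0.52570419 -0.09388587  0.08056233] 0.017183209089656797 [-1.44978091 -0.62697124  7.60231653]
0.1042538228985278 -100.1073482155849
0.25 [4.98254523e-03 3.91278286e-02 8.68486057e-05]
0.5 [-0.00361501  0.07623017  0.0001921 ]
0.75 [-0.00864493  0.11398203  0.0002928 ]
1 [-0.01006161  0.15204115  0.00038804]
```

Call:
apply_moves:
  rows:
    - [-0.005,0.03,0,0,0,0]
    - [-0.009,0.06,0,0,0,0]
    - [-0.012,0.09,0,0,0,0]
    - [-0.014,0.12,0,0,0,0]
    - [-0.015,0.15,0,0,0,0]

```text
clock: 4.7
tcp_pos: [0.5626, -0.0908, 0.0804]
orientation: [2.004, 2.417, -0.001]
contact_force: [-3.7, -0.8, 7.9]
grip_width: 0.0172
gripper_force: 20.5
```

Call:
apply_moves:
  rows:
    - [0,0,0,0,0,0]
    - [0,0,0,0,0,0]

```text
clock: 4.95
tcp_pos: [0.5638, -0.0903, 0.0805]
orientation: [2.003, 2.416, 0.003]
contact_force: [1.6, -0.2, 5.8]
grip_width: 0.0173
gripper_force: 20.5
```

```bash
cat > fit.py <<'E'
from h import *
from scipy.optimize import least_squares
P={}
for n in("top","scene"):
    p=r.grab_frame(n);P[n]=(p,{t:r.landmark_of(p,t) for t in("notch","peg","tab","station")})
    if n=="scene": save(p,"s2.png",[200,170,190,150],4)
for n,(p,d) in P.items():
    for t,z in dict(notch=.06,peg=.083,tab=.14).items():
        if d[t]: print(n,t,round(d[t][0]["conf"],2),np.round(d[t][0]["point"]),np.round(toz(p,d[t][0]["point"],z),4))
o=r.get_obs();print(o['tcp_pos'],o['grip_width'],o['contact_force'],o['clock'])
E
python3 fit.py
```

```text
top notch 0.92 [210. 213.] [0.5119 0.1532 0.06  ]
top peg 0.77 [310. 186.] [ 0.5679 -0.0885  0.083 ]
top tab 0.7 [190. 211.] [0.5046 0.1873 0.14  ]
scene notch 0.78 [324. 260.] [0.5134 0.1616 0.06  ]
scene peg 0.59 [217. 208.] [ 0.5632 -0.08    0.083 ]
scene tab 0.72 [338. 240.] [0.509  0.1827 0.14  ]
[ 0.56375829 -0.09031294  0.0804618 ] 0.017639729162722623 [ 1.00616432 -1.45848017  4.77457465] 5.45
```

View pics/s2.png

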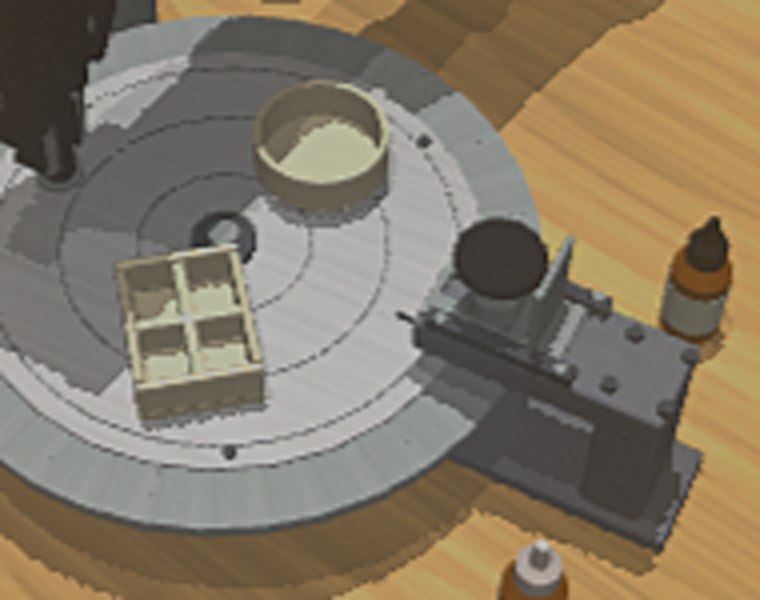

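The crop shows the black line's inner tip just at the end of the bracket arm (403,317), so it points under the plunger. The estimates agree to within about 0.4°. Releasing the peg and rising.

Call:
apply_moves:
  rows:
    - [0,0,0,0,0,0]
    - [0,0,0,0,0,0]
    - [0,0,-0.2,0,0,0]
    - [0,0,-0.44,0,0,0]
    - [0,0,-0.66,0,0,0]
  claw: 0.5

```text
clock: 6.08
tcp_pos: [0.5617, -0.0898, 0.2455]
orientation: [-2.004, -2.419, 0.0]
contact_force: [0.4, 0.2, 0.0]
grip_width: 0.0429
gripper_force: 0.0
```

```bash
python3 -c "
from h import *
o=r.get_obs();print(o['tcp_pos'],o['joints'],o['grip_width']);plan([.523,.11,.245],101.4)"
```

```text
[ 0.56171546 -0.08980889  0.24551601] [ 0.46560495  0.33618162 -0.5195207   1.76991224  0.18601708  1.08468791
  0.06954694] 0.042935968884977395
shift [ 0.814 -0.004  0.002] turn [-0.    -0.    -0.008]
```

Call:
apply_moves:
  rows:
    - [0.18,0,0,0,0,0]
    - [0.36,0,0,0,0,-0.008]
    - [0.54,0,0,0,0,-0.008]
    - [0.54,0,0,0,0,-0.008]
    - [0.54,0,0,0,0,-0.008]
  claw: 0

```text
clock: 6.7
tcp_pos: [0.5369, 0.0421, 0.2435]
orientation: [-1.99, -2.431, 0.001]
contact_force: [-0.2, -0.2, -0.7]
grip_width: 0.0001
gripper_force: 0.0
```

```bash
python3 -c "
from h import *
p=r.grab_frame('wrist');save(p,'w2.png',s=1.4)
for t,z in dict(notch=.06,peg=.083,tab=.14,plunger=.064).items():
  for d in r.landmark_of(p,t)[:2]: print(t,d['conf'],d['point'],toz(p,d['point'],z))
for d in r.search_frame(p,'plunger')[:2]: print(d)
o=r.get_obs();print(o['tcp_pos'],o['grip_width']);plan([.514,.156,.17],101.4)
K=[.5138,.1563]
print(proj(p,[*K,.144]),proj(p,[.509,.18,.14]))
u=np.array([-np.sin(np.radians(11.4)),np.cos(np.radians(11.4))]);v=np.array([u[1],-u[0]]);c=np.array([.5434,.0093])
for a,b in((.118,.026),(.118,-.026),(.245,.026),(.245,-.026)): print(np.round(proj(p,[*(c+a*u+b*v),.102])*1.4))
"
```

```text
tab 0.86 [276.3, 29.1] [0.50528716 0.17733062 0.14      ]
plunger 0.89 [277.2, 79.9] [0.50984481 0.15339226 0.064     ]
{'rect': [246.9, 31.2, 59.3, 67.6], 'conf': 0.64}
[0.53723135 0.04174975 0.24366773] 6.742912559550807e-05
shift [ 0.466 -0.001  0.295] turn [-0.     0.    -0.001]
[281.839665    60.71617764] [281.8593967   26.25427671]
[433. 152.]
[355. 152.]
[440. -81.]
[349. -81.]
```

View pics/w2.png

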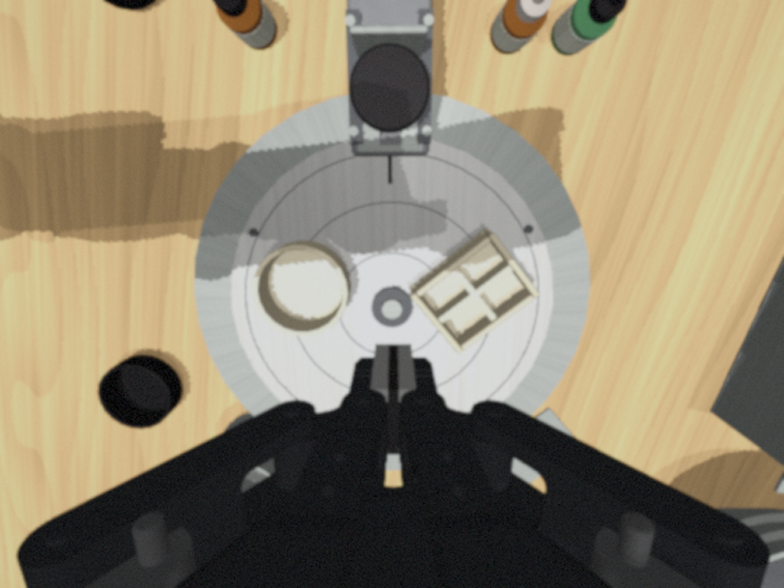

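The wrist view shows the line at (390,170), collinear with the hub at (392,307) and the arm end's middle at 392, so the notch is aligned. The knob centre is at (390,87), about 2 mm to the left of my estimate. Moving above the knob.

Call:
apply_moves:
  rows:
    - [0.2,0,0.1,0,0,0]
    - [0.4,-0.005,0.2,0,0,0]
    - [0.455,-0.008,0.29,0,0,0]
    - [0.455,-0.008,0.3,0,0,0]
    - [0.455,-0.008,0.3,0,0,0]

```text
clock: 7.62
tcp_pos: [0.5133, 0.1526, 0.1692]
orientation: [1.991, 2.429, -0.0]
contact_force: [0.1, 0.3, 0.3]
grip_width: 0.0001
gripper_force: 0.0
```

Call:
apply_moves:
  rows:
    - [0,0,0.02,0,0,0]
    - [0,0,0.04,0,0,0]
    - [0,0,0.05,0,0,0]
    - [0,0,0.06,0,0,0]
    - [0,0,0.07,0,0,0]

```text
clock: 8.25
tcp_pos: [0.5126, 0.1539, 0.1512]
orientation: [1.99, 2.431, 0.0]
contact_force: [0.4, -0.2, -0.5]
grip_width: 0.0002
gripper_force: 0.0
```

Call:
apply_moves:
  rows:
    - [0,0,0.008,0,0,0]
    - [0,0,0.016,0,0,0]
    - [0,0,0.024,0,0,0]
    - [0,0,0.024,0,0,0]

```text
clock: 8.75
tcp_pos: [0.5126, 0.1538, 0.1452]
orientation: [-1.99, -2.431, 0.0]
contact_force: [0.2, -0.1, -0.1]
grip_width: -0.0002
gripper_force: 0.0
```

Call:
apply_moves:
  rows:
    - [0,0,0.008,0,0,0]
    - [0,0,0.016,0,0,0]
    - [0,0,0.016,0,0,0]

```text
clock: 9.12
tcp_pos: [0.5129, 0.1539, 0.1419]
orientation: [1.989, 2.431, 0.0]
contact_force: [-1.9, -1.3, 7.0]
grip_width: -0.0004
gripper_force: 3.4
```

Call:
apply_moves:
  rows:
    - [0,0,0.008,0,0,0]
    - [0,0,0.016,0,0,0]
    - [0,0,0.02,0,0,0]
    - [0,0,0.02,0,0,0]

```text
clock: 9.62
tcp_pos: [0.5129, 0.1539, 0.1372]
orientation: [1.989, 2.431, 0.001]
contact_force: [-3.1, -2.2, 9.0]
grip_width: 0.0001
gripper_force: 4.4
```

Call:
apply_moves:
  rows:
    - [0,0,0.007,0,0,0]
    - [0,0,0.014,0,0,0]
    - [0,0,0.02,0,0,0]
    - [0,0,0.02,0,0,0]

```text
clock: 10.12
tcp_pos: [0.513, 0.154, 0.1324]
orientation: [1.989, 2.43, 0.001]
contact_force: [-3.1, -0.5, 10.8]
grip_width: 0.0
gripper_force: 5.4
```

Call:
apply_moves:
  rows:
    - [0,0,0.006,0,0,0]
    - [0,0,0.012,0,0,0]
    - [0,0,0.018,0,0,0]
    - [0,0,0.018,0,0,0]

```text
clock: 10.62
tcp_pos: [0.5132, 0.1541, 0.1289]
orientation: [1.989, 2.43, 0.001]
contact_force: [-5.1, -2.5, 18.7]
grip_width: 0.0004
gripper_force: 9.5
```

The plunger is at its hard stop with about 19 N, having travelled 16 mm. Now sliding outwards.

Call:
apply_moves:
  rows:
    - [0.012,0,0,0,0,0]
    - [0.024,0,-0.001,0,0,0]
    - [0.036,0,-0.002,0,0,0]
    - [0.048,0,-0.002,0,0,0]

```text
clock: 11.12
tcp_pos: [0.5125, 0.162, 0.1289]
orientation: [1.99, 2.424, -0.003]
contact_force: [0.8, -8.9, 14.2]
grip_width: 0.0002
gripper_force: 6.8
```

Call:
apply_moves:
  rows:
    - [0.012,0,0,0,0,0]
    - [0.024,0,0,0,0,0]
    - [0.036,0,0,0,0,0]
    - [0.036,0,0,0,0,0]

```text
clock: 11.62
tcp_pos: [0.5109, 0.1712, 0.1289]
orientation: [1.99, 2.424, -0.001]
contact_force: [0.5, -9.5, 13.0]
grip_width: -0.0001
gripper_force: 6.6
```

Call:
apply_moves:
  rows:
    - [0.01,0,0,0,0,0]
    - [0.02,0,0,0,0,0]
    - [0.03,0,0,0,0,0]
    - [0.03,0,0,0,0,0]

```text
clock: 12.12
tcp_pos: [0.5094, 0.1784, 0.1288]
orientation: [1.99, 2.424, -0.002]
contact_force: [2.2, -9.5, 12.4]
grip_width: 0.0
gripper_force: 6.9
```

Call:
apply_moves:
  rows:
    - [0.008,0,0,0,0,0]
    - [0.016,0,0,0,0,0]
    - [0.016,0,0,0,0,0]

```text
clock: 12.5
tcp_pos: [0.509, 0.1808, 0.1288]
orientation: [1.99, 2.422, -0.004]
contact_force: [1.9, -13.4, 15.0]
grip_width: 0.0003
gripper_force: 9.0
```

Call:
apply_moves:
  rows:
    - [0.006,0,0,0,0,0]
    - [0.012,0,0,0,0,0]
    - [0.012,0,0,0,0,0]

```text
clock: 12.88
tcp_pos: [0.5089, 0.181, 0.1287]
orientation: [1.991, 2.418, -0.009]
contact_force: [2.7, -20.0, 16.9]
grip_width: -0.0002
gripper_force: 11.4
```

End stop reached: 20 N lateral with no further motion. Easing the push, then lifting straight up.

Call:
apply_moves:
  rows:
    - [-0.012,0,0,0,0,0]
    - [-0.012,0,-0.01,0,0,0]
    - [-0.014,0,-0.03,0,0,0]
    - [-0.014,0,-0.1,0,0,0]
    - [-0.014,0,-0.2,0,0,0]

```text
clock: 13.5
tcp_pos: [0.5058, 0.184, 0.1769]
orientation: [-1.99, -2.429, 0.003]
contact_force: [0.2, 0.5, -0.5]
grip_width: 0.0002
gripper_force: 0.0
```

Call:
apply_moves:
  rows:
    - [-0.2,0,-0.2,0,0,0]
    - [-0.4,0,-0.2,0,0,0]
    - [-0.5,0,-0.2,0,0,0]
    - [-0.5,0,-0.2,0,0,0]

```text
clock: 14.0
tcp_pos: [0.5314, 0.06, 0.2272]
orientation: [1.995, 2.426, -0.001]
contact_force: [-0.2, 0.1, -0.6]
grip_width: -0.0003
gripper_force: 0.0
```

```bash
python3 -c "
from h import *
p=r.grab_frame('wrist');save(p,'w3.png',s=1.4)
p=r.grab_frame('scene');save(p,'s3.png',[200,170,190,150],4)
for t,z in dict(notch=.06,tab=.14,plunger=.048).items():
  for d in r.landmark_of(p,t)[:1]: print(t,d['conf'],d['point'],toz(p,d['point'],z))
o=r.get_obs();print(o['tcp_pos'],o['contact_force'],o['clock'])"
```

```text
notch 0.84 [322.5, 259.2] [0.51324564 0.15804071 0.06      ]
tab 0.65 [343.4, 240.5] [0.50253721 0.19057965 0.14      ]
plunger 0.65 [316.2, 261.6] [0.51886478 0.14763168 0.048     ]
[0.5306625  0.06431716 0.22725117] [-0.89725736 -0.11213329 -0.5657572 ] 14.25
```

View pics/s3.png

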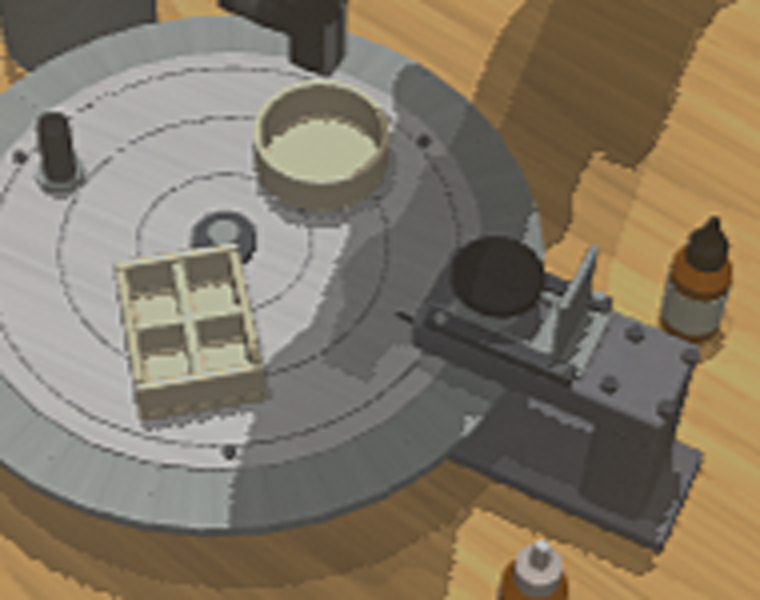

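View pics/w3.png

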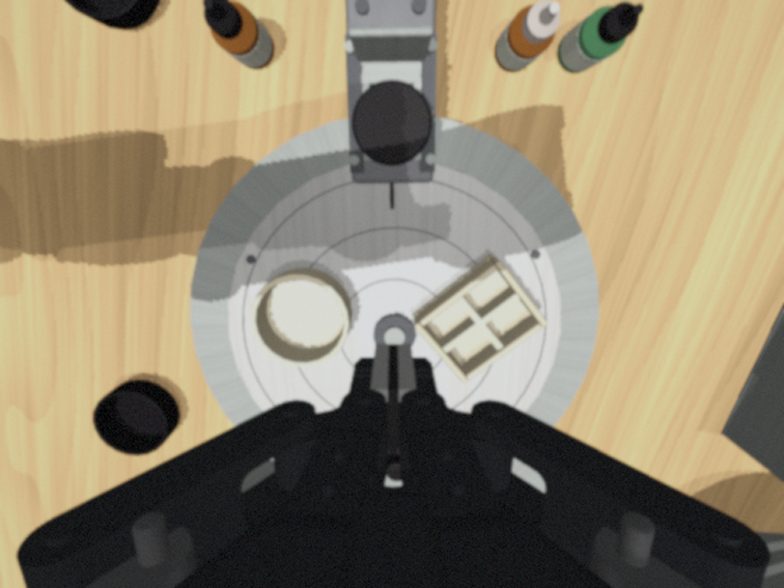

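The knob stayed down: it sits at crop (497,275), against 257 before. The tab has moved outwards to (575,305), with a clear gap to the knob. The moulds and bottles are in place and the robot is clear of everything.

```bash
python3 -c "
from bench import r
print(r.hand_in())"
```

```text
the job is handed in; nothing more can be done
None
```

The job is handed in with the turntable locked: the plunger is down in the notch (about 20 N at most), the keeper is at its end stop over it, the moulds and bottles look undisturbed (jug and spatula not in the last pictures), and it took about 14 s.

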